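# Push the row of packing blocks through the flap into the bay

## Task

Put the row of three oak packing blocks away in the low steel bay: with the wooden pusher behind the row, first close the row up in front of the bay, then push all three together as one straight row in through the hanging flap until they are fully home against the back of the bay. Then draw the pusher back out so that the flap falls shut, and leave it standing on the worktop outside the bay. Touch the blocks only with the pusher, keep them in line and flat on the worktop, and leave the other things alone.

Things in the scene. Friction and masses are not known exactly. Their poses are not given: they have to be found in the camera images.
- bay: Low grey steel bay fixed to the worktop, open on top. Origin at worktop level in the plane of the closed flap, midway between the walls; +x points into the bay (the way to push). Walls 84 mm apart inside, 52 mm high; back stop 205 mm from the origin. Posts 66 mm high at the mouth carry the flap's rod; flared cheeks, 48 mm high, reach 41 mm out before the flap (about 120 mm wide there).
- flap (a joint): Aluminium flap, 78 mm wide, 46 mm long, 40 g, hung from a cross rod at 58 mm height; lower lip 10 mm above the worktop. rad: 0 = hanging shut, grows as it swings inwards and up, to 1.5. It opens only inwards and falls shut by itself; a block must be about 45 mm past it before it can hang shut again.
- block_lead: Oak packing block nearest the bay, 50 mm along its x (the row's direction), 72 mm along its y, 36 mm high, about 80 g; origin at the centre of its underside. Its x axis points roughly to the bay.
- block_mid: Middle oak block of the row, the same size and origin, 5 to 13 mm of gap to its neighbours at the start.
- block_last: Last oak block of the row, farthest from the bay, the same size and origin. Pushed here.
- pusher_grip (a point): Wooden pusher, 0.3 kg: shoe 135 x 60 x 24 mm with an upright grip post near its tail, 40 mm along x, 24 mm along y, top 130 mm above the underside. This point: middle of the post, 95 mm above the underside. x points to the nose, z up. Flat nose face 110 mm ahead of this point, tail 25 mm behind. The shoe passes under the lifted flap, the post does not.
- pusher_nose (a point): Centre of the pusher's flat nose face, 12 mm above the underside; axes as the pusher's.
- ink_tin_red: Bystander: lidded ink tin, 67 mm across, 46 mm high; origin under its centre. Leave alone.
- ink_jar: Bystander: small glass ink jar with tin lid, 62 mm across, 54 mm high; origin under its centre. Leave alone.
- oak_big: Bystander: larger dark oak block, 58x85x44 mm, beside the bay; origin under its centre. Leave alone.

How it is judged:
On the way, in this order (a step that is already met when the one before it is completed fails the run):
1. the row is closed up (neighbours' centres under 54 mm apart) while the lead block is still in front of the flap (horizontal distance between block_lead and block_mid below 0.054 m and horizontal distance between block_mid and block_last below 0.054 m and x of block_lead in the frame of bay below -0.02 m), for 0.2 s.
2. the closed-up row is passing under the lifted flap (lead block inside, last block still outside) (horizontal distance between block_lead and block_mid below 0.056 m and horizontal distance between block_mid and block_last below 0.056 m and value of joint flap above 0.4 rad and x of block_lead in the frame of bay above 0.03 m and x of block_last in the frame of bay below 0 m), for 0.1 s.
At the end, for the whole second after the job is handed in: The blocks lie in the bay in order, centres under 55 mm apart, straight within 0.17 rad, lead block within 8 mm of the back stop, last block's centre 70 mm or more inside; flap shut (under 0.1 rad); pusher standing upright on the worktop, nose 5 mm or more outside the flap; blocks at rest (x of block_lead in the frame of bay above 0.172 m and x of block_mid in the frame of bay above 0.121 m and x of block_last in the frame of bay above 0.07 m and angle between the x axis of each of block_lead, block_mid, block_last and the x axis of bay, either way round below 0.17 rad and horizontal distance between block_lead and block_mid below 0.055 m and horizontal distance between block_mid and block_last below 0.055 m and value of joint flap below 0.1 rad and x of pusher_nose in the frame of bay below -0.005 m and angle between pusher_grip's own z axis and vertical below 0.1 rad and height (world z) of pusher_grip below 0.1 m and linear speed of block_lead below 0.01 m/s); the robot touches nothing.
It fails at once if the row buckles: a block more than 0.4 rad out of line with the bay, or neighbours' centres more than 80 mm apart (angle between the x axis of any of block_lead, block_mid, block_last and the x axis of bay, either way round above 0.4 rad or horizontal distance between block_lead and block_mid above 0.08 m or horizontal distance between block_mid and block_last above 0.08 m).
It fails at once if a block is lifted off the worktop by more than 15 mm or tipped more than 0.3 rad (height (world z) of any of block_lead, block_mid, block_last above 0.015 m or angle between any of block_lead, block_mid, block_last's own z axis and vertical above 0.3 rad).
It fails at once if the robot itself touches a block (only the pusher may) (contact force between any of the fingers, the arm and block_lead above 0.5 N or contact force between any of the fingers, the arm and block_mid above 0.5 N or contact force between any of the fingers, the arm and block_last above 0.5 N).
It fails at once if a bystander is moved more than 20 mm (distance of any of ink_tin_red, ink_jar, oak_big from where it was at the start of the episode above 0.02 m).
It also fails if it takes over 48 s, if anything falls off the work surface, if the arm or the gripper's body presses on something with over 40 N, if the wrist force passes 120 N, or if a joint passes its speed limit or range.

## Robot

A 6-joint arm with a two-finger parallel gripper is mounted at the origin on a cart in front of the work surface, level with it; the furniture and walls round the work are solid. World frame = base frame: x ahead of the robot, y to its left, z up, the work surface at z = 0. Lengths are in m, angles in rad, forces in N, time in s.
With the tool pointing down it reaches from about 0.375 to 0.975 m from the base axis. Payload 3.8 kg.
Tool frame: the origin (TCP) lies where the fingers leave the gripper's body, on its centre line; the fingertips stand 73 mm ahead of it and the grasp point (between the pads) lies r.hold_point_z ahead of it (r.hold_point_z is the distance from the TCP to the grasp point, in m); z points along the fingers, y is the line along which they close (so a half turn about z gives the same grasp; the last joint's range is limited). The gripper opens to 85 mm and grips with 20 to 120 N. Pads are 22 mm wide; open, the fingers measure 114 mm over their backs; the gripper's body (76 mm by 85 mm) begins 54 mm behind the grasp point. The pads swing forward as they close: fully open they stand 13 mm farther back than shut.
Start: joints at [1.217, 0.264, 1.604, -0, 1.274, -0.037], TCP at [0.21, 0.641, 0.304] pointing down, gripper open.
Joint ranges: [-2.63, 2.63], [-0.94, 2.18], [0.31, 2.57], [-1.31, 4.45], [0, 2.66], [-2.55, 2.55]. Speed limits (rad/s): [2.57, 2.57, 3.14, 3.14, 3.14, 3.14].

## Interface

Orientations are given as a unit quaternion [x, y, z, w].
In Python, from plant import r gives the robot as it stands. The module is installed in compiled form; this text tells all that it offers.
- The arm moves only by the tool play_rows, never from a script. Its arguments are lists of equal length, an entry for each row: "delta_rot": the turn, a rotation vector about the tool's x, y, z in rad, a list of three; "travel": the shift along the tool's x, y, z in cm, a list of three; "grip": the finger opening in cm, from 0 to 8.54. In form: {"delta_rot": [[rx, ry, rz], ...], "travel": [[dx, dy, dz], ...], "grip": [grip, ...]}. A call has 1 to 5 rows; each row shifts and turns the commanded pose from where the row before left it, along the tool's axes as they then stand; what a row does not reach is not made up. A row lasts 1/12 s, in which the tool goes at most 41.7 mm and 7.16 degrees, less where a joint would pass 70% of its speed; a pose out of reach is approached as far as the arm can. A call is refused whole if a number of a shift passes 4.17 or a number of a turn 0.125, either way. A call with a gripper value outside its range is refused whole. The fingers move at their own pace and stop on an object; the grip force is fixed at half the most. Time passes only in rows, so rows that do not move let the fingers close. It gives the time, the measured TCP pose, the force, the opening and the grip force at its end, in the units of the state.
- r.get_state(): the state, without advancing time (a new reading comes with each control period).
- r.read_camera(name): name is "side" or "top" or "wrist"; returns (picture, depth): 400x640x3 uint8, blue, green, red; 400x640 float32, m along the optical axis (not along the pixel's ray), 0 where there is no reading.
- r.get_calibration(name): a dict with "fx", "fy", "cx", "cy" (pixels), "k1" (the pictures are not rectified: a ray, as slopes to the right and down, at radius r is drawn at 1 + k1 r^2 times it, then the intrinsics apply), "R" (3x3) and "t" (3): a world point X has camera coordinates R X + t. Camera axes: x right, y down, z forward; pixel columns grow to the right and rows downward; lengths in m; the calibration is good to about 2 mm. A picture is of the moment at which its call begins: read the wrist's pose just before it. get_calibration takes no time and is no camera call; for the wrist camera it gives the pose at the moment of the call.
- r.hand_in(): hands the job in; it is judged then, once.
The state is a dict: "t": time; "joint_positions": joint angles; "qvel": joint speeds; "joint_torque": joint torques, N m; "tcp_pos": TCP position; "orientation": TCP orientation; "contact_force": force on the tool from outside, world axes, zero at the start; "ft_torque": the same for the moment, N m; "grip_width": finger opening in m; "grasp_force": force on a finger pad.
Only numpy, scipy, OpenCV 4.12 (cv2) and the standard library are available. Lean on these libraries where they do the work, as an engineer would, in place of code of your own. Each camera call takes 0.05 s, during which the arm holds its last target. There are 200 camera calls.

## Working session

There is one attempt and no reset: what is moved stays moved. The work goes in short steps, Python scripts to look and compute and a tool call to move; the robot and the scene stay as the last step left them, time stands still between calls to the robot, and variables do not carry over. Pictures are saved under pics/ and viewed, at most 11 in all, crops included, and the job is handed in when it is done.

Besides the shell and the picture viewer there is one more tool, called after ">>>" as name(argument=value, ...) on one line, values as JSON. play_rows: Moves the arm, as the interface text tells. Its arguments: {"type":"object","properties":{"delta_rot":{"type":"array","items":{"type":"array","items":{"type":"number"}}},"travel":{"type":"array","items":{"type":"array","items":{"type":"number"}}},"grip":{"type":"array","items":{"type":"number"}}},"required":["delta_rot","travel","grip"]}

```bash
mkdir -p pics
cat > h.py <<'E'
import numpy as np,cv2
from plant import r
def ray(c,uv):
    x=(np.atleast_2d(uv).astype(float)-[c['cx'],c['cy']])/[c['fx'],c['fy']]
    d=x.copy()
    for _ in range(20): d=x/(1+c['k1']*(d**2).sum(1,keepdims=True))
    R=np.array(c['R']);t=np.array(c['t'])
    return -R.T@t, np.c_[d,np.ones(len(d))]@R
def plane(c,uv,z):
    o,d=ray(c,uv); return o+d*((z-o[2])/d[:,2])[:,None]
def cloud(c,dep):
    v,u=np.mgrid[:400,:640]; uv=np.c_[u.ravel(),v.ravel()]
    o,d=ray(c,uv); P=o+d*dep.reshape(-1,1); P[dep.ravel()<=0]=np.nan
    return P.reshape(400,640,3)
E
python3 - <<'E'
from h import *
print(r.get_state(), r.hold_point_z)
for n in ['top','side']:
    p,d=r.read_camera(n); c=r.get_calibration(n); cv2.imwrite(f'pics/{n}0.png',p); np.savez(f'{n}0.npz',p=p,d=d,**c)
    P=cloud(c,d); print(n,-np.array(c['R']).T@c['t'],np.isfinite(P[...,0]).mean(),np.nanmedian(P[...,2]))
E
```

```text
{'t': 0.0, 'joint_positions': array([ 1.21707976e+00,  2.64761841e-01,  1.60537971e+00,  3.84416693e-05,
        1.27367211e+00, -3.68942580e-02]), 'qvel': array([ 0.00033731,  0.00073635, -0.00030896, -0.00079561, -0.00038988,
       -0.00252135]), 'joint_torque': array([-9.88453394e-05, -5.15133977e+01, -3.67311180e+01, -1.07200851e-04,
        1.31877878e-02,  4.81003951e-06]), 'tcp_pos': array([0.21008867, 0.64088082, 0.30255289]), 'orientation': array([ 1.57754935e-01,  9.87477669e-01, -1.08582295e-03, -2.33533682e-04]), 'contact_force': array([-0.08431443,  0.47199793,  0.24269004]), 'ft_torque': array([ 0.01037764, -0.00341442, -0.01670296]), 'grasp_force': 0.0, 'grip_width': 0.0853574120974872} 0.0539
top [ 0.35895741 -0.11400149  1.25173417] 0.995890625 -0.002531949853418869
side [ 0.26273226 -1.16422687  0.54714917] 0.9958359375 0.03797717950415702
```

View pics/top0.png

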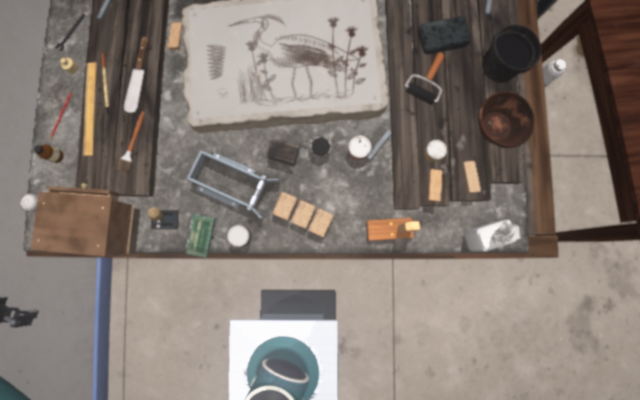

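View pics/side0.png

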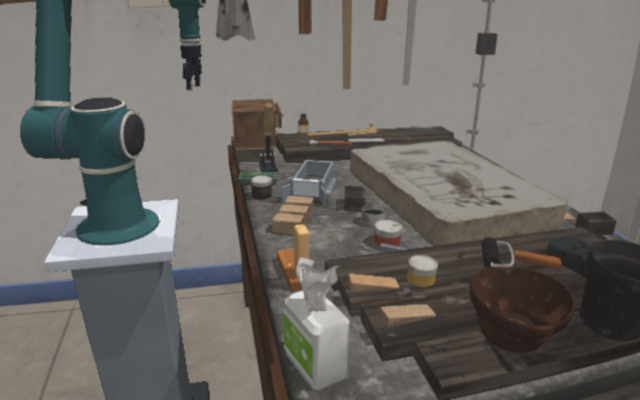

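The top view shows the row at (285,206), (302,214) and (320,222), the bay around (228,180) with its mouth near (262,193), and the pusher at (392,229) with its post near (412,226). The side view agrees: the post stands at (301,245), and the pusher's nose points at the row.

Run:
```python
from h import *
z=np.load('top0.npz'); p=z['p'];d=z['d'];c={k:z[k] for k in z}
P=cloud(c,d)
print('fx',c['fx'], 'table', np.nanmedian(P[190:200,300:380,2]))
hsv=cv2.cvtColor(p,cv2.COLOR_BGR2HSV)
for n,u,v in [('lead',285,206),('mid',302,214),('last',320,222),('shoe',382,230),('post',413,226),('tinw',360,147),('jar',238,236),('big',283,152)]:
    print(n,hsv[v,u],P[v-1:v+2,u-1:u+2].reshape(-1,3).mean(0).round(4))
m=((hsv[...,0]<20)&(hsv[...,1]>60)&(hsv[...,2]>120)).astype(np.uint8); 
m[:, :265]=0;m[:,430:]=0;m[:185]=0;m[250:]=0
cs,_=cv2.findContours(m,cv2.RETR_EXTERNAL,cv2.CHAIN_APPROX_NONE)
for k in cs:
    if cv2.contourArea(k)<50: continue
    q=plane(c,k[:,0],.036)[:,:2].astype(np.float32)
    print(cv2.contourArea(k),cv2.minAreaRect(q),cv2.boundingRect(k))
cv2.imwrite('pics/crop0.png',cv2.resize(p[130:260,170:430],None,fx=3,fy=3,interpolation=cv2.INTER_CUBIC))
```

```text
fx 415.10084381239824 table -0.00027372522261348564
lead [ 15  80 222] [ 0.4871 -0.0049  0.0352]
mid [ 15  78 222] [ 0.4633 -0.0553  0.0374]
last [ 15  79 224] [ 0.44   -0.1081  0.0349]
shoe [ 12 143 210] [ 0.4168 -0.2914  0.0245]
post [ 23  79 254] [ 0.4225 -0.3607  0.13  ]
tinw [ 15   6 245] [ 0.6629 -0.2273  0.0447]
jar [ 13  10 234] [0.398  0.129  0.0522]
big [ 9 34 75] [0.6479 0.0022 0.0439]
1008.0 ((0.42135515809059143, -0.32369983196258545), (0.06365757435560226, 0.15893888473510742), 3.614246129989624) (366, 217, 55, 24)
408.5 ((0.438173770904541, -0.10919307917356491), (0.052680786699056625, 0.07414541393518448), 65.13277435302734) (309, 209, 24, 29)
413.0 ((0.4636520445346832, -0.05756246671080589), (0.05387797951698303, 0.07504104822874069), 66.2169189453125) (291, 200, 24, 29)
402.5 ((0.4879007339477539, -0.0033176541328430176), (0.052849337458610535, 0.07431478053331375), 66.28348541259766) (273, 192, 24, 28)
```

View pics/crop0.png

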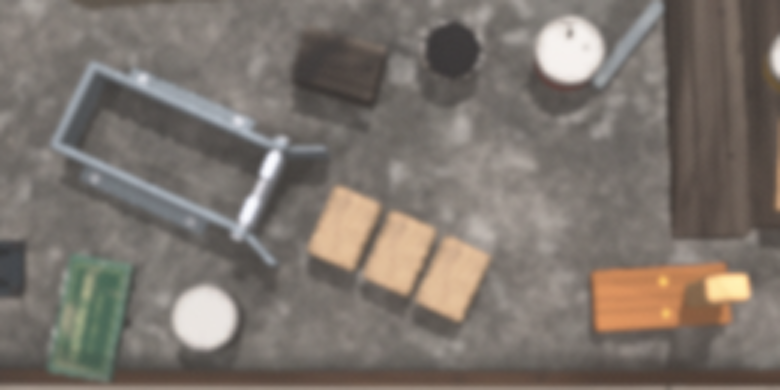

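The crop shows the bay with back corners at (95,68) and (58,145), posts at (280,145) and (240,232), the blocks clear of the cheeks, and the pusher's nose at crop x≈593. Next I measure the bay axis and the pusher.

Run:
```python
from h import *
z=np.load('top0.npz'); p=z['p'];d=z['d'];c={k:z[k] for k in z}
P=cloud(c,d)
def f(u,v): return (170+(u+.5)/3-.5,130+(v+.5)/3-.5)
# bay wall-top outer corners/points (z .052) from crop
for n,uv,h in [('backL?',(95,66),.052),('backR',(56,146),.052),('postA',(280,143),.066),('postB',(239,235),.066)]:
    print(n,plane(c,[f(*uv)],h).round(4))
S=P[140:225,180:262].reshape(-1,3); S=S[(S[:,2]>.046)&(S[:,2]<.056)]
a=np.deg2rad(65.5); ex=np.array([np.cos(a),np.sin(a)]); ey=np.array([-ex[1],ex[0]])
s=S[:,:2]@ex; t=S[:,:2]@ey
print(len(S),np.percentile(s,[0,1,5,50,95,99,100]).round(4)); h,e=np.histogram(t,np.arange(-.52,-.33,.004)); print([(round(x,3),n) for x,n in zip(e,h) if n])
tm=np.median(t); 
for sel in (t>(t.min()+t.max())/2, t<(t.min()+t.max())/2):
    q=S[sel][:,:2]; ss=q@ex
    q=q[(ss>np.percentile(s,1)+.03)&(ss<np.percentile(s,99)-.03)]
    l=cv2.fitLine(q.astype(np.float32),cv2.DIST_HUBER,0,.01,.01).ravel(); print('wall',l,np.degrees(np.arctan2(l[1],l[0]))%180, 't at mid',(l[2:]@ey))
S=P[140:225,180:275].reshape(-1,3); S=S[(S[:,2]>.0575)&(S[:,2]<.075)]; print('posts/rod',len(S),S.mean(0), (S[:,:2]@ex).mean(),(S[:,:2]@ey).mean(),cv2.minAreaRect(S[:,:2].astype(np.float32)))
# pusher
S=P[210:248,355:435].reshape(-1,3); 
a=S[(S[:,2]>.018)&(S[:,2]<.03)];print('shoe',len(a),cv2.minAreaRect(a[:,:2].astype(np.float32)),np.median(a[:,2]))
b=S[(S[:,2]>.12)&(S[:,2]<.14)];print('post',len(b),b.mean(0),cv2.minAreaRect(b[:,:2].astype(np.float32)))
hsv=cv2.cvtColor(p,cv2.COLOR_BGR2HSV)
m=((hsv[...,0]<20)&(hsv[...,1]>100)&(hsv[...,2]>120)).astype(np.uint8); m[:,:350]=0;m[:,402:]=0;m[:205]=0;m[248:]=0
k=max(cv2.findContours(m,0,1)[0],key=cv2.contourArea);print(cv2.minAreaRect(plane(c,k[:,0],.024)[:,:2].astype(np.float32)))
# side post
z=np.load('side0.npz'); p=z['p'];d=z['d'];c={k:z[k] for k in z};P=cloud(c,d);S=P[215:290,260:325].reshape(-1,3)
b=S[(S[:,2]>.06)&(S[:,0]>.35)&(S[:,0]<.5)&(S[:,1]<-.3)&(S[:,1]>-.42)];print('side post',len(b),b.min(0),b.max(0),b.mean(0))
```

```text
backL? [[0.648  0.2456 0.052 ]]
backR [[0.5675 0.2814 0.052 ]]
postA [[0.5675 0.0573 0.066 ]]
postB [[0.4781 0.0952 0.066 ]]
432 [0.2483 0.2578 0.2996 0.4128 0.4965 0.4996 0.501 ]
[(np.float64(-0.496), np.int64(18)), (np.float64(-0.492), np.int64(82)), (np.float64(-0.488), np.int64(71)), (np.float64(-0.484), np.int64(4)), (np.float64(-0.48), np.int64(4)), (np.float64(-0.476), np.int64(3)), (np.float64(-0.472), np.int64(5)), (np.float64(-0.468), np.int64(3)), (np.float64(-0.464), np.int64(6)), (np.float64(-0.46), np.int64(3)), (np.float64(-0.456), np.int64(5)), (np.float64(-0.452), np.int64(3)), (np.float64(-0.448), np.int64(6)), (np.float64(-0.444), np.int64(2)), (np.float64(-0.44), np.int64(4)), (np.float64(-0.436), np.int64(2)), (np.float64(-0.432), np.int64(3)), (np.float64(-0.428), np.int64(3)), (np.float64(-0.424), np.int64(4)), (np.float64(-0.42), np.int64(4)), (np.float64(-0.416), np.int64(2)), (np.float64(-0.412), np.int64(3)), (np.float64(-0.408), np.int64(23)), (np.float64(-0.404), np.int64(87)), (np.float64(-0.4), np.int64(69)), (np.float64(-0.396), np.int64(6)), (np.float
[... 300 characters left out ...]
929 0.07895863 0.06270588] 0.2906162769558826 -0.4472967151075253 ((0.5905081033706665, 0.13389764726161957), (0.22639510035514832, 0.09715581685304642), 40.40471649169922)
shoe 783 ((0.42065536975860596, -0.3156954348087311), (0.06012938171625137, 0.1365923434495926), 3.188934564590454) 0.023664297817862057
post 131 [ 0.42255823 -0.35732216  0.1290159 ] ((0.4226602017879486, -0.3580970764160156), (0.0220109224319458, 0.04010185971856117), 0.22469379007816315)
((0.4184182584285736, -0.29782411456108093), (0.10157080739736557, 0.06206623092293739), 89.92654418945312)
side post 503 [ 0.41021832 -0.38424004  0.06064532] [ 0.43628054 -0.33923753  0.1317695 ] [ 0.42027923 -0.37213464  0.10492379]
```

Measured so far:
- **Bay:** axis heading is about 65.8° and its origin sits at s≈0.290.
- **Row:** the blocks lie within 2 mm of the bay axis.
- **Pusher:** the post is at (0.4227, -0.358), heading about 93.2°. Sizes and heights match the text.

Next I plan the approach.

```bash
cat >> h.py <<'E'
from scipy.spatial.transform import Rotation as Ro
def plan(wps,start=None):
    """wps: list of (xyz, yaw of tool y deg, nrows, grip); prints rows"""
    s=r.get_state(); p=np.array(s['tcp_pos']); R=Ro.from_quat(s['orientation'])
    print('t',s['t'],'p',p.round(4),'yaw',np.degrees(np.arctan2(*R.as_matrix()[[1,0],1])).round(2),'F',s['contact_force'].round(1),'w',s['grip_width'],s['grasp_force'])
    for xyz,yaw,n,g in wps:
        a=np.deg2rad(yaw); y=np.array([np.cos(a),np.sin(a),0]); z=np.array([0,0,-1.]); G=Ro.from_matrix(np.c_[np.cross(y,z),y,z])
        w=(R.inv()*G).as_rotvec()/n; dp=(np.array(xyz)-p)/n; T=[];W=[]
        for i in range(n):
            T.append((R.inv().apply(dp)*100).round(2).tolist()); W.append(w.round(3).tolist()); p=p+dp; R=R*Ro.from_rotvec(w)
        print('wp',xyz,g); print(' W',W[0]); print(' T',T)
E
python3 -c "
from h import *
plan([((.46,.30,.30),50,11,8.5),((.4227,-.358,.26),3.2,17,8.5)])"
```

```text
t 0.1 p [0.2101 0.6409 0.3027] yaw 71.85 F [ 0.3 -0.8  0.4] w 0.08527945910483624 0.0
wp (0.46, 0.3, 0.3) 8.5
 W [-0.0, 0.0, 0.035]
 T [[-3.12, -2.24, 0.03], [-3.2, -2.13, 0.03], [-3.27, -2.02, 0.03], [-3.34, -1.9, 0.03], [-3.4, -1.78, 0.03], [-3.46, -1.66, 0.03], [-3.52, -1.54, 0.03], [-3.57, -1.42, 0.03], [-3.62, -1.3, 0.03], [-3.66, -1.17, 0.02], [-3.7, -1.04, 0.02]]
wp (0.4227, -0.358, 0.26) 8.5
 W [-0.0, 0.0, 0.048]
 T [[-2.32, -3.11, 0.24], [-2.47, -2.99, 0.24], [-2.61, -2.87, 0.24], [-2.74, -2.74, 0.24], [-2.87, -2.61, 0.24], [-2.99, -2.46, 0.24], [-3.11, -2.32, 0.24], [-3.22, -2.17, 0.24], [-3.32, -2.01, 0.24], [-3.41, -1.85, 0.24], [-3.49, -1.68, 0.24], [-3.57, -1.51, 0.24], [-3.64, -1.34, 0.24], [-3.7, -1.16, 0.24], [-3.75, -0.98, 0.24], [-3.79, -0.8, 0.24], [-3.83, -0.62, 0.24]]
```

>>> play_rows(delta_rot=[[0,0,0.035],[0,0,0.035],[0,0,0.035],[0,0,0.035],[0,0,0.035]], travel=[[-3.1,-2.2,0],[-3.2,-2.1,0],[-3.3,-2.0,0],[-3.3,-1.9,0],[-3.4,-1.8,0]], grip=[8.5,8.5,8.5,8.5,8.5])

```text
t: 0.52
tcp_pos: [0.324, 0.4855, 0.3032]
orientation: [0.244, 0.97, -0.0, -0.0]
contact_force: [1.2, 0.7, -0.8]
grip_width: 0.0848
grasp_force: 0.0
```

>>> play_rows(delta_rot=[[0,0,0.035],[0,0,0.035],[0,0,0.035],[0,0,0.035],[0,0,0.035]], travel=[[-3.5,-1.7,0],[-3.5,-1.5,0],[-3.6,-1.4,0],[-3.6,-1.3,0],[-3.7,-1.2,0]], grip=[8.5,8.5,8.5,8.5,8.5])

```text
t: 0.93
tcp_pos: [0.4379, 0.3297, 0.3035]
orientation: [0.328, 0.945, -0.0, -0.0]
contact_force: [0.7, 0.8, 0.6]
grip_width: 0.085
grasp_force: 0.0
```

>>> play_rows(delta_rot=[[0,0,0.035],[0,0,0.048],[0,0,0.048],[0,0,0.048],[0,0,0.048]], travel=[[-3.7,-1.0,0],[-2.3,-3.1,0.2],[-2.5,-3.0,0.2],[-2.6,-2.9,0.2],[-2.7,-2.7,0.2]], grip=[8.5,8.5,8.5,8.5,8.5])

```text
t: 1.35
tcp_pos: [0.4501, 0.1444, 0.2952]
orientation: [0.433, 0.901, -0.0, -0.0]
contact_force: [0.9, -0.6, -0.2]
grip_width: 0.085
grasp_force: 0.0
```

>>> play_rows(delta_rot=[[0,0,0.048],[0,0,0.048],[0,0,0.048],[0,0,0.048],[0,0,0.048]], travel=[[-2.9,-2.6,0.2],[-3.0,-2.5,0.2],[-3.1,-2.3,0.2],[-3.2,-2.2,0.2],[-3.3,-2.0,0.2]], grip=[8.5,8.5,8.5,8.5,8.5])

```text
t: 1.77
tcp_pos: [0.438, -0.0491, 0.2856]
orientation: [0.538, 0.843, -0.0, -0.0]
contact_force: [1.5, 0.6, -0.3]
grip_width: 0.085
grasp_force: 0.0
```

>>> play_rows(delta_rot=[[0,0,0.048],[0,0,0.048],[0,0,0.048],[0,0,0.048],[0,0,0.048]], travel=[[-3.4,-1.8,0.2],[-3.5,-1.7,0.2],[-3.6,-1.5,0.2],[-3.6,-1.3,0.2],[-3.7,-1.2,0.2]], grip=[8.5,8.5,8.5,8.5,8.5])

```text
t: 2.18
tcp_pos: [0.4269, -0.2423, 0.2755]
orientation: [0.635, 0.772, 0.0, -0.0]
contact_force: [0.3, 0.7, 0.2]
grip_width: 0.0854
grasp_force: 0.0
```

```bash
python3 -c "
from h import *
plan([((.4227,-.358,.26),3.2,4,8.5)])
p,d=r.read_camera('wrist');cv2.imwrite('pics/w1.png',p)"
```

```text
t 2.1833 p [ 0.4269 -0.2423  0.2755] yaw 11.13 F [0.3 0.7 0.2] w 0.0853625884951777 0.0
wp (0.4227, -0.358, 0.26) 8.5
 W [-0.0, -0.0, 0.035]
 T [[-2.82, -0.66, 0.39], [-2.84, -0.56, 0.39], [-2.86, -0.47, 0.39], [-2.87, -0.37, 0.39]]
```

>>> play_rows(delta_rot=[[0,0,0.035],[0,0,0.035],[0,0,0.035],[0,0,0.034],[0,0,0]], travel=[[-2.8,-0.6,0.1],[-2.8,-0.5,0],[-2.8,-0.5,0],[-2.6,-0.4,0],[0,0,0]], grip=[8.5,8.5,8.5,8.5,8.5])

```text
t: 2.65
tcp_pos: [0.4235, -0.3561, 0.2746]
orientation: [0.688, 0.726, -0.001, 0.001]
contact_force: [1.5, 0.0, 0.1]
grip_width: 0.0848
grasp_force: 0.0
```

```bash
python3 -c "
from h import *
plan([((.4227,-.358,.152),3.2,5,8.5)])
c=r.get_calibration('wrist');p,d=r.read_camera('wrist');cv2.imwrite('pics/w1.png',p)
P=cloud(c,d);S=P.reshape(-1,3)
q=(S[:,0]>.34)&(S[:,0]<.52)&(S[:,1]>-.42)&(S[:,1]<-.2)
print(-np.array(c['R']).T@c['t'])
a=S[q&(S[:,2]>.016)&(S[:,2]<.032)];print('shoe',len(a),cv2.minAreaRect(a[:,:2].astype(np.float32)),np.median(a[:,2]))
b=S[q&(S[:,2]>.12)&(S[:,2]<.14)];print('post',len(b),cv2.minAreaRect(b[:,:2].astype(np.float32)),np.median(b[:,2]))
"
```

```text
t 2.65 p [ 0.4235 -0.3561  0.2746] yaw 3.1 F [1.5 0.  0.1] w 0.08476240300926917 0.0
wp (0.4227, -0.358, 0.152) 8.5
 W [-0.0, 0.0, -0.0]
 T [[-0.03, -0.02, 2.45], [-0.03, -0.02, 2.45], [-0.03, -0.02, 2.45], [-0.04, -0.02, 2.45], [-0.04, -0.02, 2.45]]
[ 0.42092461 -0.28138237  0.34428454]
shoe 7100 ((0.45621633529663086, -0.33484190702438354), (0.1256268173456192, 0.17358087003231049), 3.425933361053467) 0.023779750907938935
post 1650 ((0.4247424900531769, -0.3586580753326416), (0.02367321029305458, 0.038879722356796265), 3.5862364768981934) 0.1294174594179482
```

View pics/w1.png

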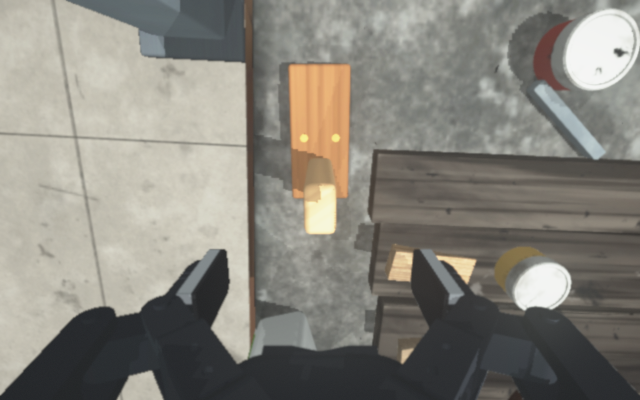

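The wrist view shows the post top at (320,208), with the shoe ahead of it (rows 65–195) and clear room for both fingers. The post is 24×39 mm with its top at z≈0.129, which matches the text. Now I descend and grip.

>>> play_rows(delta_rot=[[0,0,0],[0,0,-0.005],[0,0,0],[0,0,0],[0,0,0]], travel=[[-0.2,0.1,2.5],[0,0,2.5],[0,0,2.5],[0,0,2.5],[0,0,2.2]], grip=[8.5,8.5,8.5,8.5,8.5])

```text
t: 3.12
tcp_pos: [0.4246, -0.3523, 0.1511]
orientation: [0.684, 0.729, 0.0, -0.001]
contact_force: [-0.1, 0.0, -0.3]
grip_width: 0.0851
grasp_force: 0.0
```

>>> play_rows(delta_rot=[[0,0,0],[0,0,0],[0,0,0],[0,0,0],[0,0,0]], travel=[[0,0,0],[0,0,0],[0,0,0],[0,0,0],[0,0,0]], grip=[8.5,5,2,1,1])

```text
t: 3.53
tcp_pos: [0.4261, -0.3549, 0.155]
orientation: [0.684, 0.729, 0.0, 0.002]
contact_force: [-0.4, -0.2, 0.5]
grip_width: 0.0382
grasp_force: 0.0
```

>>> play_rows(delta_rot=[[0,0,0],[0,0,0],[0,0,0],[0,0,0],[0,0,0]], travel=[[0,0,0],[0,0,0],[0,0,0],[0,0,0],[0,0,0]], grip=[1,1,1,1,1])

```text
t: 3.95
tcp_pos: [0.4256, -0.3549, 0.1544]
orientation: [0.685, 0.729, 0.0, 0.001]
contact_force: [-1.5, 0.9, 5.8]
grip_width: 0.0233
grasp_force: 62.8
```

```bash
python3 -c "
from h import *
s=-.065;ex=np.array([.41,.912]);ey=np.array([-.912,.41]);print(.5*0)
t=-.4455
p=s*np.array([.4147,.91])+t*np.array([-.91,.4147])+.0037*ex
plan([((.4246,-.3549,.168),3.5,1,1),((p[0],p[1],.168),-24.2,5,1)])"
```

```text
0.0
t 3.95 p [ 0.4256 -0.3549  0.1544] yaw 3.6 F [-1.5  0.9  5.8] w 0.02328876933178741 62.8059446811676
wp (0.4246, -0.3549, 0.168) 1
 W [0.002, 0.002, 0.002]
 T [[0.01, -0.1, -1.36]]
wp (np.float64(0.3799665), np.float64(-0.24052445000000003), 0.168) 1
 W [0.0, 0.0, 0.097]
 T [[2.34, -0.75, -0.0], [2.25, -0.97, -0.0], [2.15, -1.19, -0.0], [2.03, -1.39, -0.0], [1.88, -1.58, -0.0]]
```

>>> play_rows(delta_rot=[[0,0,0],[0,0,0.0],[0,0,0.048],[0,0,0.048],[0,0,0.048]], travel=[[0,0,-0.7],[0,0,-0.7],[1.2,-0.4,0],[1.2,-0.4,0],[1.1,-0.5,0]], grip=[1,1,1,1,1])

```text
t: 4.37
tcp_pos: [0.411, -0.3189, 0.1669]
orientation: [0.736, 0.677, -0.0, -0.0]
contact_force: [-0.4, -0.5, -3.7]
grip_width: 0.0239
grasp_force: 61.8
```

>>> play_rows(delta_rot=[[0,0,0.048],[0,0,0.048],[0,0,0.048],[0,0,0.048],[0,0,0.048]], travel=[[1.1,-0.5,0],[1.1,-0.6,0],[1.0,-0.6,0],[1.0,-0.7,0],[1.0,-0.7,0]], grip=[1,1,1,1,1])

```text
t: 4.78
tcp_pos: [0.3894, -0.2619, 0.1667]
orientation: [0.812, 0.584, -0.0, -0.0]
contact_force: [1.1, -0.3, -3.5]
grip_width: 0.0234
grasp_force: 61.7
```

>>> play_rows(delta_rot=[[0,0,0.048],[0,0,0.048],[0,0,0],[0,0,0],[0,0,0]], travel=[[0.9,-0.8,0],[0.9,-0.8,0],[0,0,0],[0,0,0],[0,0,0]], grip=[1,1,1,1,1])

```text
t: 5.2
tcp_pos: [0.3814, -0.2408, 0.1671]
orientation: [0.838, 0.546, 0.0, 0.0]
contact_force: [0.3, 0.1, -3.2]
grip_width: 0.0228
grasp_force: 61.7
```

Run:
```python
from h import *
plan([])
for n in ['top','wrist']:
    c=r.get_calibration(n);p,d=r.read_camera(n); np.savez(n+'1.npz',p=p,d=d,**c); cv2.imwrite(f'pics/{n}2.png',p)
    hsv=cv2.cvtColor(p,cv2.COLOR_BGR2HSV); P=cloud(c,d)
    def rect(m,h,name):
        m=cv2.morphologyEx(m.astype(np.uint8),cv2.MORPH_OPEN,np.ones((3,3)))
        for k in cv2.findContours(m,0,1)[0]:
            if cv2.contourArea(k)>150: print(n,name,cv2.boundingRect(k),np.round(np.array(sum(map(lambda x:list(x) if hasattr(x,'__len__') else [x],cv2.minAreaRect(plane(c,k[:,0],h)[:,:2].astype(np.float32))),[])),4))
    reg=(P[...,0]>.33)&(P[...,0]<.55)&(P[...,1]>-.33)&(P[...,1]<.06)
    rect(reg&(P[...,2]>.031)&(P[...,2]<.043)&(hsv[...,1]>50),.036,'block')
    rect(reg&(P[...,2]>.025)&(P[...,2]<.05)&(hsv[...,1]>120),.038,'shoe')
```

```text
t 5.2 p [ 0.3814 -0.2408  0.1671] yaw -23.81 F [ 0.3  0.1 -3.2] w 0.022829832978198978 61.71065926551819
top block (330, 220, 23, 25) [ 4.11000e-01 -1.69000e-01  5.88000e-02  6.02000e-02  6.34502e+01]
top block (309, 210, 24, 26) [ 4.38000e-01 -1.09300e-01  4.85000e-02  7.09000e-02  6.35813e+01]
top block (292, 201, 22, 27) [ 4.63600e-01 -5.65000e-02  4.88000e-02  7.16000e-02  6.69983e+01]
top block (274, 193, 22, 27) [ 4.87900e-01 -1.70000e-03  4.94000e-02  7.17000e-02  6.67139e+01]
top shoe (330, 220, 22, 24) [ 4.10600e-01 -1.69400e-01  5.46000e-02  5.75000e-02  6.34478e+01]
wrist block (268, 44, 101, 202) [ 3.98600e-01 -2.03400e-01  1.29300e-01  5.95000e-02  6.61522e+01]
wrist block (256, 0, 125, 26) [ 4.31300e-01 -1.29300e-01  1.28000e-02  7.09000e-02  6.62007e+01]
wrist shoe (270, 45, 98, 191) [ 4.00200e-01 -1.99900e-01  1.19800e-01  5.76000e-02  6.59996e+01]
```

View pics/wrist2.png

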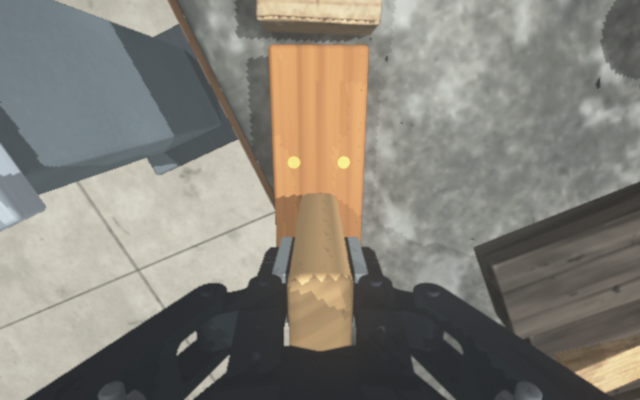

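The wrist view shows the nose edge at row 44, columns 270–368, centred on the last block's rear (columns 256–381). The lateral offset is under 1 mm and both head about 66°. Now I lower the pusher and close the row gently.

>>> play_rows(delta_rot=[[0,0,0],[0,0,0.0],[0,0,0.003],[0,0,0],[0,0,0]], travel=[[0,0,0.4],[0,0,0.4],[0,0,0.3],[0,0,0.15],[0,0,0]], grip=[1,1,1,1,1])

```text
t: 5.72
tcp_pos: [0.381, -0.2404, 0.1544]
orientation: [0.839, 0.544, -0.0, -0.0]
contact_force: [-1.3, 1.6, 2.4]
grip_width: 0.0231
grasp_force: 62.3
```

>>> play_rows(delta_rot=[[0,0,0],[0,0,0],[0,0,0],[0,0,0],[0,0,0]], travel=[[0.4,0,0],[0.4,0,0],[0.4,0,0],[0.4,0,0],[0.4,0,0]], grip=[1,1,1,1,1])

```text
t: 6.13
tcp_pos: [0.3895, -0.2218, 0.1544]
orientation: [0.839, 0.544, -0.0, 0.0]
contact_force: [-0.4, -2.0, -1.6]
grip_width: 0.0232
grasp_force: 62.0
```

>>> play_rows(delta_rot=[[0,0,0],[0,0,0],[0,0,0],[0,0,0],[0,0,0]], travel=[[0.4,0,0],[0.4,0,0],[0.4,0,0],[0.4,0,0],[0.4,0,0]], grip=[1,1,1,1,1])

```text
t: 6.55
tcp_pos: [0.3975, -0.2035, 0.1544]
orientation: [0.839, 0.544, -0.0, 0.0]
contact_force: [-0.8, -2.0, -1.8]
grip_width: 0.0234
grasp_force: 62.0
```

```bash
cat > look.py <<'E'
from h import *
import sys
tag=sys.argv[1]; plan([])
n='top';c=r.get_calibration(n);p,d=r.read_camera(n); P=cloud(c,d);hsv=cv2.cvtColor(p,cv2.COLOR_BGR2HSV)
cv2.imwrite(f'pics/top{tag}.png',cv2.resize(p[130:260,170:430],None,fx=3,fy=3,interpolation=cv2.INTER_CUBIC))
X=np.array([.4147,.91]);Y=np.array([-.91,.4147])
m=((P[...,0]>.33)&(P[...,0]<.65)&(P[...,1]>-.3)&(P[...,1]<.25)&(P[...,2]>.029)&(P[...,2]<.043)&(hsv[...,1]>50)).astype(np.uint8)
for k in cv2.findContours(m,0,1)[0]:
    if cv2.contourArea(k)>150:
        (x,y),wh,a=cv2.minAreaRect(plane(c,k[:,0],.036)[:,:2].astype(np.float32)); q=np.array([x,y]); print('block x_bay',(q@X-.290).round(4),'t',(q@Y+.4455).round(4),np.round(wh,3),round(a,1))
n='wrist';c=r.get_calibration(n);p,d=r.read_camera(n); cv2.imwrite(f'pics/wrist{tag}.png',p)
E
python3 look.py 3
```

```text
t 6.55 p [ 0.3975 -0.2035  0.1544] yaw -24.06 F [-0.8 -2.  -1.8] w 0.023441780186928825 62.03922986984253
block x_bay -0.1286 t 0.001 [0.149 0.073] 64.3
```

>>> play_rows(delta_rot=[[0,0,0],[0,0,0],[0,0,0],[0,0,0],[0,0,0]], travel=[[0.3,0,0],[0.1,0,0],[0,0,0],[0,0,0],[0,0,0]], grip=[1,1,1,1,1])

```text
t: 7.07
tcp_pos: [0.3991, -0.2001, 0.1544]
orientation: [0.839, 0.544, 0.0, -0.0]
contact_force: [-0.3, -0.7, -1.1]
grip_width: 0.0234
grasp_force: 62.1
```

```bash
python3 look.py 4
```

```text
t 7.0667 p [ 0.3991 -0.2001  0.1544] yaw -24.07 F [-0.3 -0.7 -1.1] w 0.023380048853413615 62.14335322380066
block x_bay -0.1248 t 0.001 [0.15  0.073] 64.3
```

View pics/top4.png

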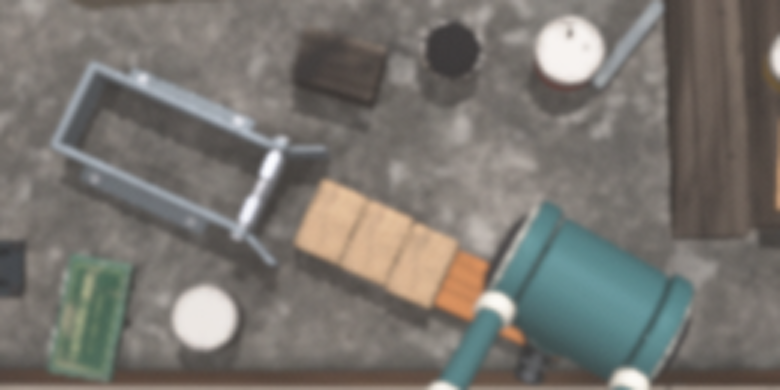

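The view shows the three blocks closed up as one straight row, spanning crop (300,215) to (455,270), with the lead block just short of the cheeks and centred on the mouth. Pushing on.

>>> play_rows(delta_rot=[[0,0,0],[0,0,0],[0,0,0],[0,0,0],[0,0,0]], travel=[[0.3,0,0],[0.4,0,0],[0.5,0,0],[0.5,0,0],[0.5,0,0]], grip=[1,1,1,1,1])

```text
t: 7.58
tcp_pos: [0.4082, -0.1796, 0.1544]
orientation: [0.839, 0.544, -0.0, 0.0]
contact_force: [-1.2, -2.1, 0.1]
grip_width: 0.0231
grasp_force: 62.1
```

>>> play_rows(delta_rot=[[0,0,0],[0,0,0],[0,0,0],[0,0,0],[0,0,0]], travel=[[0.5,0,0],[0.5,0,0],[0.5,0,0],[0.5,0,0],[0.5,0,0]], grip=[1,1,1,1,1])

```text
t: 8.0
tcp_pos: [0.4184, -0.1568, 0.1544]
orientation: [0.839, 0.544, -0.0, 0.0]
contact_force: [-1.2, -2.1, -0.9]
grip_width: 0.0235
grasp_force: 62.2
```

>>> play_rows(delta_rot=[[0,0,0],[0,0,0],[0,0,0],[0,0,0],[0,0,0]], travel=[[0.5,0,0],[0.5,0,0],[0.5,0,0],[0.5,0,0],[0.5,0,0]], grip=[1,1,1,1,1])

```text
t: 8.42
tcp_pos: [0.4285, -0.134, 0.1544]
orientation: [0.839, 0.544, -0.0, 0.0]
contact_force: [-0.5, -2.4, -0.2]
grip_width: 0.0231
grasp_force: 62.2
```

```bash
python3 look.py 5
```

```text
t 8.4167 p [ 0.4285 -0.134   0.1544] yaw -24.06 F [-0.5 -2.4 -0.2] w 0.0231473977646955 62.237040996551514
block x_bay -0.067 t 0.0012 [0.123 0.073] 63.6
```

View pics/top5.png

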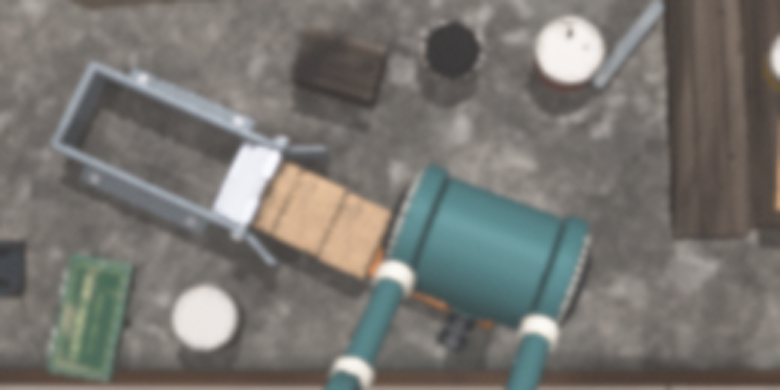

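The flap is lifted (crop 215–280, 145–225), with the lead block under it and the row straight and central. The nose is at x≈-0.128, so about 183 mm remain.

>>> play_rows(delta_rot=[[0,0,0],[0,0,0],[0,0,0],[0,0,0],[0,0,0]], travel=[[0.5,0,0],[0.5,0,0],[0.5,0,0],[0.5,0,0],[0.5,0,0]], grip=[1,1,1,1,1])

```text
t: 8.93
tcp_pos: [0.4387, -0.1112, 0.1544]
orientation: [0.839, 0.544, -0.0, 0.0]
contact_force: [-1.3, -2.6, 0.8]
grip_width: 0.0232
grasp_force: 62.3
```

>>> play_rows(delta_rot=[[0,0,0],[0,0,0],[0,0,0],[0,0,0],[0,0,0]], travel=[[0.5,0,0],[0.5,0,0],[0.5,0,0],[0.5,0,0],[0.5,0,0]], grip=[1,1,1,1,1])

```text
t: 9.35
tcp_pos: [0.449, -0.0883, 0.1544]
orientation: [0.839, 0.544, -0.0, 0.0]
contact_force: [-1.0, -3.4, 0.9]
grip_width: 0.0232
grasp_force: 62.3
```

>>> play_rows(delta_rot=[[0,0,0],[0,0,0],[0,0,0],[0,0,0],[0,0,0]], travel=[[0.5,0,0],[0.5,0,0],[0.5,0,0],[0.5,0,0],[0.5,0,0]], grip=[1,1,1,1,1])

```text
t: 9.77
tcp_pos: [0.4591, -0.0655, 0.1544]
orientation: [0.839, 0.544, -0.0, -0.0]
contact_force: [-0.6, -4.2, 1.9]
grip_width: 0.0233
grasp_force: 62.4
```

>>> play_rows(delta_rot=[[0,0,0],[0,0,0],[0,0,0],[0,0,0],[0,0,0]], travel=[[0.5,0,0],[0.5,0,0],[0.5,0,0],[0.5,0,0],[0.5,0,0]], grip=[1,1,1,1,1])

```text
t: 10.18
tcp_pos: [0.4693, -0.0427, 0.1544]
orientation: [0.839, 0.544, -0.0, -0.0]
contact_force: [-1.5, -4.9, 1.7]
grip_width: 0.023
grasp_force: 62.5
```

>>> play_rows(delta_rot=[[0,0,0],[0,0,0],[0,0,0],[0,0,0],[0,0,0]], travel=[[0.5,0,0],[0.5,0,0],[0.5,0,0],[0.5,0,0],[0.5,0,0]], grip=[1,1,1,1,1])

```text
t: 10.6
tcp_pos: [0.4795, -0.0198, 0.1544]
orientation: [0.839, 0.544, -0.0, -0.0]
contact_force: [-2.5, -3.8, 2.9]
grip_width: 0.0232
grasp_force: 62.6
```

>>> play_rows(delta_rot=[[0,0,0],[0,0,0],[0,0,0],[0,0,0],[0,0,0]], travel=[[0.5,0,0],[0.5,0,0],[0.5,0,0],[0.5,0,0],[0.5,0,0]], grip=[1,1,1,1,1])

```text
t: 11.02
tcp_pos: [0.4897, 0.003, 0.1544]
orientation: [0.839, 0.544, -0.0, 0.0]
contact_force: [-1.4, -4.2, 3.1]
grip_width: 0.0233
grasp_force: 62.7
```

```bash
python3 look.py 6
```

```text
t 11.0167 p [0.4897 0.003  0.1544] yaw -24.06 F [-1.4 -4.2  3.1] w 0.023260301809203257 62.657175064086914
block x_bay 0.1234 t 0.001 [0.096 0.072] 65.3
```

View pics/top6.png

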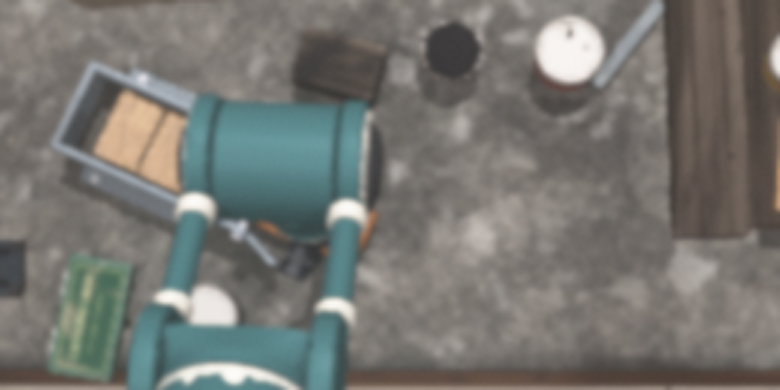

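Lead and mid blocks are visible in the bay (crop 95–185, 90–190), with the lead's front at about x=0.171, so roughly 33 mm remain. I slow down and push until the force rises.

>>> play_rows(delta_rot=[[0,0,0],[0,0,0],[0,0,0],[0,0,0],[0,0,0]], travel=[[0.5,0,0],[0.5,0,0],[0.5,0,0],[0.5,0,0],[0.4,0,0]], grip=[1,1,1,1,1])

```text
t: 11.53
tcp_pos: [0.4994, 0.0247, 0.1544]
orientation: [0.839, 0.544, -0.0, 0.0]
contact_force: [-1.3, -3.7, 3.7]
grip_width: 0.0232
grasp_force: 62.6
```

>>> play_rows(delta_rot=[[0,0,0],[0,0,0],[0,0,0],[0,0,0],[0,0,0]], travel=[[0.2,0,0],[0.2,0,0],[0.1,0,0],[0.1,0,0],[0.1,0,0]], grip=[1,1,1,1,1])

```text
t: 11.95
tcp_pos: [0.5021, 0.0308, 0.1544]
orientation: [0.839, 0.544, -0.0, 0.0]
contact_force: [-2.6, -4.6, 3.6]
grip_width: 0.0236
grasp_force: 62.5
```

>>> play_rows(delta_rot=[[0,0,0],[0,0,0],[0,0,0],[0,0,0],[0,0,0]], travel=[[0.1,0,0],[0.1,0,0],[0,0,0],[0,0,0],[0,0,0]], grip=[1,1,1,1,1])

```text
t: 12.37
tcp_pos: [0.5023, 0.0311, 0.1545]
orientation: [0.839, 0.544, -0.002, 0.001]
contact_force: [-5.7, -11.0, 7.2]
grip_width: 0.023
grasp_force: 63.1
```

```bash
python3 look.py 7
```

```text
t 12.3667 p [0.5023 0.0311 0.1545] yaw -24.03 F [ -5.7 -11.    7.2] w 0.023038358728335404 63.05939197540283
block x_bay 0.1621 t 0.0018 [0.046 0.094] 89.5
```

The pusher has stalled at 12 N, so the row is home, and the nose at x≈0.053 agrees with the expected 0.055. Now I draw it back about 110 mm.

>>> play_rows(delta_rot=[[0,0,0],[0,0,0],[0,0,0],[0,0,0],[0,0,0]], travel=[[-0.2,0,0],[-0.3,0,0],[-0.5,0,0],[-0.6,0,0],[-0.6,0,0]], grip=[1,1,1,1,1])

```text
t: 12.88
tcp_pos: [0.4942, 0.0128, 0.1545]
orientation: [0.839, 0.544, 0.001, -0.0]
contact_force: [0.3, -1.5, -2.5]
grip_width: 0.0233
grasp_force: 61.8
```

>>> play_rows(delta_rot=[[0,0,0],[0,0,0],[0,0,0],[0,0,0],[0,0,0]], travel=[[-0.6,0,0],[-0.6,0,0],[-0.6,0,0],[-0.6,0,0],[-0.6,0,0]], grip=[1,1,1,1,1])

```text
t: 13.3
tcp_pos: [0.4815, -0.0154, 0.1544]
orientation: [0.839, 0.544, 0.0, -0.0]
contact_force: [-0.3, 4.1, 8.4]
grip_width: 0.0233
grasp_force: 63.4
```

>>> play_rows(delta_rot=[[0,0,0],[0,0,0],[0,0,0],[0,0,0],[0,0,0]], travel=[[-0.6,0,0],[-0.6,0,0],[-0.6,0,0],[-0.6,0,0],[-0.6,0,0]], grip=[1,1,1,1,1])

```text
t: 13.72
tcp_pos: [0.4693, -0.0428, 0.1544]
orientation: [0.839, 0.544, 0.0, 0.0]
contact_force: [0.7, 2.9, 3.5]
grip_width: 0.0231
grasp_force: 62.9
```

>>> play_rows(delta_rot=[[0,0,0],[0,0,0],[0,0,0],[0,0,0],[0,0,0]], travel=[[-0.6,0,0],[-0.6,0,0],[-0.6,0,0],[-0.6,0,0],[-0.6,0,0]], grip=[1,1,1,1,1])

```text
t: 14.13
tcp_pos: [0.457, -0.0701, 0.1544]
orientation: [0.839, 0.544, -0.0, -0.0]
contact_force: [-0.9, 9.8, 16.8]
grip_width: 0.0234
grasp_force: 64.8
```

```bash
python3 look.py 8
```

```text
t 14.1333 p [ 0.457  -0.0701  0.1544] yaw -24.07 F [-0.9  9.8 16.8] w 0.02337294949856657 64.82482552528381
block x_bay 0.1244 t 0.0011 [0.15  0.073] 64.7
```

View pics/top8.png

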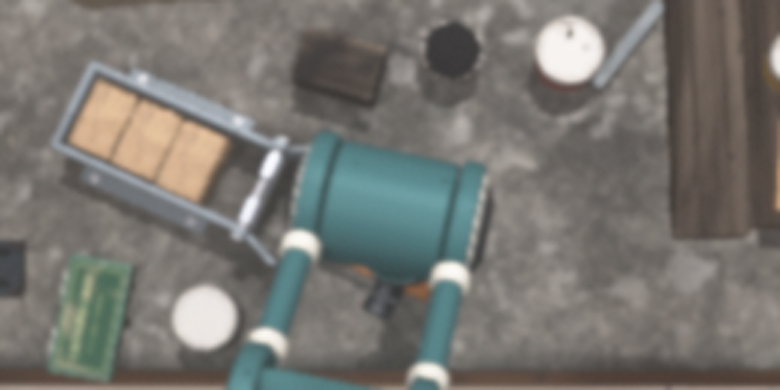

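The row sits at the back of the bay (crop 68–228, 80–205), the rod and flap look shut, and the nose is about 50 mm outside. The vertical force of 17 N needs checking before I release.

>>> play_rows(delta_rot=[[0,0,0],[0,0,0],[0,0,0]], travel=[[0,0,-0.05],[0,0,0],[0,0,0]], grip=[1,1,1])

```text
t: 14.48
tcp_pos: [0.4567, -0.0698, 0.1543]
orientation: [0.839, 0.544, -0.001, -0.0]
contact_force: [-0.1, -1.6, -1.5]
grip_width: 0.0231
grasp_force: 62.2
```

Run:
```python
from h import *
plan([])
c=r.get_calibration('wrist');p,d=r.read_camera('wrist');P=cloud(c,d)
X=np.array([.4147,.91]);Y=np.array([-.91,.4147])
s=P[...,:2]@X-.285;t=P[...,:2]@Y+.4455;hsv=cv2.cvtColor(p,cv2.COLOR_BGR2HSV)
m=(abs(t)<.04)&(hsv[...,1]>110)&(P[...,2]>.01)&(P[...,2]<.035)&(s<0)
A=np.c_[s[m],t[m],np.ones(m.sum())];print('shoe plane slope/height',np.linalg.lstsq(A,P[...,2][m],rcond=None)[0],np.median(P[...,2][m]),'s range',np.percentile(s[m],[1,99]))
for lo in np.arange(-.02,.06,.01):
    k=(abs(t)<.03)&(s>lo)&(s<lo+.01); print(lo.round(3),k.sum(),np.percentile(P[...,2][k],[5,50,95]).round(3) if k.any() else '')
cv2.imwrite('pics/w9.png',p)
```

```text
t 14.4833 p [ 0.4567 -0.0698  0.1543] yaw -24.04 F [-0.1 -1.6 -1.5] w 0.0231329901637551 62.220908403396606
shoe plane slope/height [0.0020657  0.00721434 0.02441482] 0.024217447850151425 s range [-0.17211828 -0.05458319]
-0.02 0 
-0.01 0 
0.0 0 
0.01 0 
0.02 0 
0.03 0 
0.04 0 
0.05 0
```

View pics/w9.png

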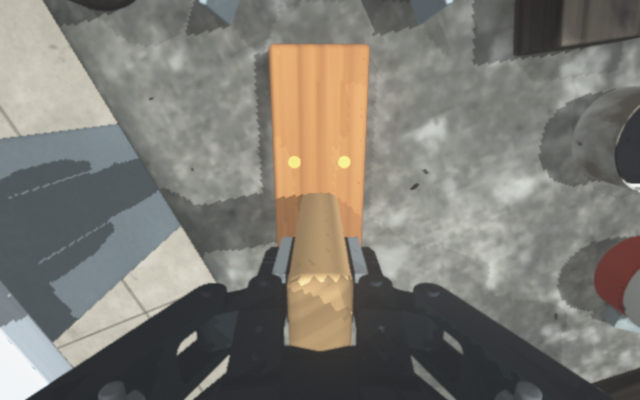

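The shoe lies flat (top at 24.2 mm), its nose at x≈-0.054 and clear of the cheeks at the top of the picture. The force has gone, so I release and rise.

>>> play_rows(delta_rot=[[0,0,0],[0,0,0],[0,0,0],[0,0,0],[0,0,0]], travel=[[0,0,0],[0,0,0],[0,0,0],[0,0,0],[0,0,0]], grip=[3,5,8.5,8.5,8.5])

```text
t: 14.95
tcp_pos: [0.4574, -0.0694, 0.1549]
orientation: [0.839, 0.544, 0.0, -0.0]
contact_force: [0.0, 0.2, -0.2]
grip_width: 0.0764
grasp_force: 0.0
```

>>> play_rows(delta_rot=[[0,0,0],[0,0,0],[0,0,0],[0,0,0],[0,0,0]], travel=[[0,0,0],[0,0,-0.5],[0,0,-1],[0,0,-2],[0,0,-2.5]], grip=[8.5,8.5,8.5,8.5,8.5])

```text
t: 15.37
tcp_pos: [0.4561, -0.0694, 0.2147]
orientation: [0.839, 0.544, -0.001, -0.001]
contact_force: [1.8, -0.8, -0.8]
grip_width: 0.0851
grasp_force: 0.0
```

>>> play_rows(delta_rot=[[0,0,0],[0,0,0],[0,0,0],[0,0,0],[0,0,0]], travel=[[0,0,-2.5],[0,0,-2.5],[-3,0,-2],[-3,0,0],[0,0,0]], grip=[8.5,8.5,8.5,8.5,8.5])

```text
t: 15.78
tcp_pos: [0.4326, -0.1276, 0.2882]
orientation: [0.84, 0.543, 0.001, 0.003]
contact_force: [0.0, -0.0, 0.1]
grip_width: 0.0849
grasp_force: 0.0
```

```bash
python3 look.py 10
python3 - <<'E'
from h import *
c=r.get_calibration('wrist');p,d=r.read_camera('wrist');P=cloud(c,d);cv2.imwrite('pics/w10.png',p)
X=np.array([.4147,.91]);Y=np.array([-.91,.4147])
s=P[...,:2]@X-.285;t=P[...,:2]@Y+.4455;hsv=cv2.cvtColor(p,cv2.COLOR_BGR2HSV)
m=(abs(t)<.06)&(hsv[...,1]>110)&(P[...,2]>.015)&(P[...,2]<.035)&(s<0.05)
A=np.c_[s[m],t[m],np.ones(m.sum())];print(np.linalg.lstsq(A,P[...,2][m],rcond=None)[0],np.percentile(s[m],[1,99]))
m=(P[...,2]>.12)&(P[...,2]<.14)&(abs(t)<.1);print('post top',np.median(P[...,2][m]),m.sum(),s[m].mean())
n='top';c=r.get_calibration(n);p,d=r.read_camera(n);P=cloud(c,d);s=P[...,:2]@X-.285;t=P[...,:2]@Y+.4455
for lo in np.arange(-.02,.06,.01):
    k=(abs(t)<.03)&(s>lo)&(s<lo+.01)&(P[...,2]<.1); print(lo.round(3),k.sum(),np.percentile(P[...,2][k],[5,50,95]).round(3) if k.any() else '')
E
```

```text
t 15.7833 p [ 0.4326 -0.1276  0.2882] yaw -24.18 F [ 0.  -0.   0.1] w 0.08491143036754363 0.0
block x_bay 0.1244 t 0.0011 [0.15  0.073] 64.7
[0.00112965 0.00068803 0.02391171] [-0.1823198  -0.05615123]
post top 0.12931996647862182 1823 -0.16129633017904688
-0.02 63 [-0.004 -0.     0.004]
-0.01 71 [-0.003  0.     0.063]
0.0 126 [-0.003  0.034  0.066]
0.01 3 [0.001 0.001 0.002]
0.02 56 [-0.004  0.001  0.004]
0.03 63 [-0.003 -0.     0.004]
0.04 64 [-0.004  0.     0.005]
0.05 117 [-0.003  0.011  0.036]
```

View pics/top10.png

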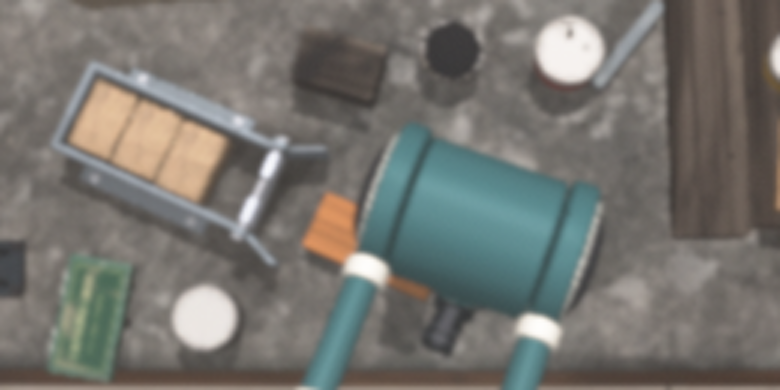

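The view shows the row home in the bay, the flap hanging shut with bare floor behind it, the pusher upright outside with its nose at x≈-0.056, and the gripper clear. Handing in.

```bash
python3 -c "
from plant import r
print(r.hand_in())"
```

```text
the job is handed in; nothing more can be done
None
```

I handed the job in at about 16 s of the 48 s limit (no verdict came back): the three blocks are home in one straight row, the flap is shut, and the pusher stands upright about 55 mm outside it.

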